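# Clamp a tube rack on the shaker with its ratchet lever

## Task

Set the filled tube rack (the one with the white carrying bar) down in the shaker's bed between the clamp pad and the fence, long sides facing them, then pump the clamp's orange-gripped ratchet lever, one tooth a stroke, until the pad holds the rack firmly: stop when the bare steel of the pad's plunger has gone into the blue jaw block but the green band still shows. Work the lever gently from stop to stop without forcing it, then let go of it, and leave everything else where it stands.

Things in the scene. Friction and masses are not known exactly. Their poses are not given: they have to be found in the camera images.
- rack: filled tube rack, loose, 0.3-0.5 kg: purple block 90 (x) x 60 (y) x 40 high, eight capped tubes standing in it up to 75 mm height (two rows at y = +-19.5), and over them a white carrying bar along x, 76 long, 12 thick (y), between 82 and 106 mm height, on posts at x = +-31. Origin: centre of the underside. Same either way round.
- rack_bar (a point): where to pinch the rack's carrying bar across its 12 mm thickness: on the rack's axis, 97 mm above its underside; axes as the rack's
- shaker: grey shaker, fixed, 220 (x, from -120 to 100) x 280 (y, from -165 to 115), deck 75 mm above the bench. Origin on the underside. On the deck towards +y is the bed with an aluminium fence along its +y side (inner face at y = 95, 30 high, 100 long); towards -y is the ratchet clamp whose pad travels along +y towards the fence.
- bed (a point): point on the deck (shaker x = 0, y = 65) where the rack's origin is once it is clamped against the fence; axes as the shaker's. The rack stands with its bar along x here. Two rails 12 high at the rack's ends are 99 apart. In y the space between pad and fence exceeds the rack by 10 to 28 at the start: set it down midway, the clamp slides it home.
- pad_face (a point): middle of the black pad's front face (60 wide, 26 high), which looks to the shaker's +y; 19 mm above the deck. Moves with the clamp.
- clamp_bar (a joint): m, travel of the toothed bar with the blue jaw block towards the fence, 0 = open, 0.062 the most. Teeth at 8 mm pitch; a holding pawl on the shaker keeps each tooth gained (it holds at multiples of 0.008; at the start the bar may stand between). With the rack home at the fence the free pad touches it at 0.030.
- pad (a joint): m, how far the pad's plunger is pushed back into the jaw block against its spring (1.2 N per mm): 0 free, 0.026 bottomed. Plunger paint from block to pad: bare steel (gone at about 0.008), green (gone at 0.017), red. Right is 0.0055 to 0.016 once let go; over 0.0215 crushes the rack. A full stroke adds 0.008.
- handle (a joint): rad, bending of the handle's spring joint (62 mm from the pivot, 98 mm from the grip), positive when the grip is pushed forward (+y), 0 = unloaded; about 6 N at the grip per mm of its deflection. Beyond 0.0225 rad either way (14 N at the grip) the lever is forced. Pumping takes up to about 5 N at the grip; more than that is the stop.
- lever_pivot (a point): upright pivot of the lever (shaker x = 32, y = -104); axes as the shaker's. The lever points to -x, swings 0.29 rad (46 mm at the grip) between hard stops about 0.145 rad to each side, stays where left, may start part way. Pushing the grip to +y (forward) tightens. A tooth is gained only by going right to both stops: the drive pawl drops in at the back, the holding pawl at the front.
- grip (a point): on the lever's orange upright grip, a post 22 in diameter from 117 to 167 mm above the bench; this point at 149 mm, about 160 mm from the pivot axis. The handle is clamped on the lever at a hand-set angle that differs each time (the grip by up to 7 mm either way along its stroke), so the stops must be felt. Pinch from above, fingers on the shaker's +y and -y sides; the post may turn in the pads.
- empty_rack: bystander: flat purple empty rack, 110 x 70 x 35, no bar; may change places with the filled rack
- amber_bottle: bystander: amber bottle with red cap, 68 diameter, 150 high
- beaker: bystander: glass beaker, 72 diameter, 90 high
- tip_box: bystander: blue box with clear lid, 85 x 120 x 63
- jar: bystander: white jar, 60 diameter, 70 high
- marker: bystander: black marker, 125 long, 12 thick

How it is judged:
On the way, in this order (a step that is already met when the one before it is completed fails the run):
1. the rack is lowered by hand, not dropped, into the bed between pad and fence (held less than 10 mm above the deck) (x of rack in the frame of bed between -0.007 and 0.007 m and angle between the x axis of rack and the x axis of bed, either way round below 0.15 rad and y of rack in the frame of bed between -0.034 and 0.006 m and z of rack in the frame of bed below 0.01 m and contact force between the fingers and rack above 0.3 N), for 0.04 s.
2. it stands on the deck and is let go, the clamp still open (x of rack in the frame of bed between -0.007 and 0.007 m and angle between the x axis of rack and the x axis of bed, either way round below 0.15 rad and y of rack in the frame of bed between -0.034 and 0.006 m and z of rack in the frame of bed below 0.004 m and contact force between the fingers and rack below 0.1 N and value of joint pad below 0.003 m), for 0.2 s.
3. the clamp has been pumped up to the rack and its spring begins to give (value of joint pad above 0.004 m), for 0.1 s.
At the end, for the whole second after the job is handed in: The rack stands flat in the bed (within 4 mm of the deck and 7 mm along the bed's x, 0.15 rad), home against the fence within 4 mm; the pad's spring is squeezed by 5.5 to 16 mm (green band showing at the jaw block, no bare steel); all is at rest (x of rack in the frame of bed between -0.007 and 0.007 m and angle between the x axis of rack and the x axis of bed, either way round below 0.15 rad and y of rack in the frame of bed between -0.004 and 0.004 m and z of rack in the frame of bed between -0.004 and 0.004 m and value of joint pad between 0.0055 and 0.016 m and linear speed of rack below 0.01 m/s); the robot touches nothing.
It fails at once if the lever is forced (handle bent by more than 0.0225 rad either way, about 14 N at the grip) (value of joint handle above 0.0225 rad or value of joint handle below -0.0225 rad).
It fails at once if the rack is crushed: pad pushed back more than 21.5 mm (value of joint pad above 0.0215 m).
It fails at once if the rack is tipped by more than 0.4 rad (angle between rack's own z axis and vertical above 0.4 rad).
It fails at once if a bystander (empty rack, bottle, beaker, tip box, jar, marker) is moved by more than 30 mm (distance of any of empty_rack, amber_bottle, beaker, tip_box, jar, marker from where it was at the start of the episode above 0.03 m).
It also fails if it takes over 72 s, if anything falls off the work surface, if the arm or the gripper's body presses on something with over 40 N, if the wrist force passes 120 N, or if a joint passes its speed limit or range.

## Robot

A 6-joint arm with a two-finger parallel gripper is mounted at the origin on the work surface. World frame = base frame: x ahead of the robot, y to its left, z up, the work surface at z = 0. Lengths are in m, angles in rad, forces in N, time in s.
With the tool pointing down it reaches from about 0.35 to 0.775 m from the base axis. Payload 7.3 kg.
Tool frame: the origin (TCP) lies at the very end of the fingers, on their centre line; the grasp point (between the pads) lies 19 mm behind it; z points along the fingers, x is the direction in which the jaws open and shut, and the axes are right-handed (so a half turn about z gives the same grasp; the last joint's range is limited). The gripper opens to 92 mm and grips with 3 to 60 N. Pads are 19 mm wide; open, the fingers measure 130 mm over their backs; the gripper's body (75 mm by 190 mm) begins 47 mm behind the grasp point.
Start: joints at [1.078, 0.342, 1.524, -0, 1.275, -0.146], TCP at [0.178, 0.494, 0.227] pointing down, gripper open.
Joint ranges: [-2.53, 2.53], [-0.77, 2.02], [0.04, 2.7], [-1, 4.14], [0.28, 2.66], [-3.11, 3.11]. Speed limits (rad/s): [2.57, 2.57, 3.14, 3.14, 3.14, 3.14].

## Interface

Orientations are given as [roll, pitch, yaw] about the fixed x, y, z axes, in that order (R = Rz(yaw) Ry(pitch) Rx(roll)).
In Python, from cell import robot, read_camera, nets gives the robot as it stands. The module is installed in compiled form; this text tells all that it offers.
- The arm moves only by the tool carry_out, never from a script. Its arguments are lists of equal length, an entry for each row: "translation": the shift along the tool's x, y, z in m, a list of three; "turn": the turn, a rotation vector about the tool's x, y, z in rad, a list of three; "gripper": the gripper's target within -1 to 1 (shut at 1, half-way at 0, fully open at -1). A call has 1 to 10 rows; each row shifts and turns the commanded pose from where the row before left it, along the tool's axes as they then stand; what a row does not reach is not made up. A row lasts 1/10 s, in which the tool goes at most 50 mm and 8.59 degrees, less where a joint would pass 70% of its speed; a pose out of reach is approached as far as the arm can. A call with a gripper value outside its range is refused whole. The fingers move at their own pace and stop on an object; "squeeze" is the grip in N (left out, the last holds). Time passes only in rows, so rows that do not move let the fingers close. It gives the time, the measured TCP pose, the force and the opening at its end, in the units of the state.
- robot.observe(): the state, without advancing time (a new reading comes with each control period).
- read_camera(name): name is "scene" or "top"; returns a dict with "img" (384x512x3 uint8, red, green, blue), "fx", "fy", "cx", "cy" (pixels), "world_from_camera" (4x4, takes a point from camera to world coordinates). Camera axes: x right, y down, z forward; pixel columns grow to the right and rows downward; lengths in m; the calibration is good to about 2 mm. A picture is of the moment at which its call begins. There is no depth.
- robot.hand_in(): hands the job in, once; it reports no verdict.
Trained networks look in a picture, given as the dict that the camera call returned (one of the last four; its "shot" number tells which), for a name from the list of things; names that differ only in an ending like _2 or _b are one class to them, and where a whole thing is asked for, a point or a joint stands for the part that bears it (a point fixed in the world has none). Each returns a list of dicts, best first, with "score" (0 to 1); they miss things now and then, are a little off and sometimes report something else, mostly with a low value. They report only what shows in the picture. A call takes as long as a camera call.
- nets.regions_of(picture, name): "region" (384x512 bool, what is visible of it) and "pixel" ([column, row] in pixels, amid what is visible of it).
- nets.tip_of(picture, name): "pixel" ([column, row] in pixels: a listed point, or the origin of a listed thing).
The state is a dict: "time": time; "qpos": joint angles; "qvel": joint speeds; "joint_efforts": joint torques, N m; "tool_pos": TCP position; "tool_rot": TCP orientation; "contact_force": force on the tool from outside, world axes, zero at the start; "torque": the same for the moment, N m; "opening": finger opening in m.
Only numpy, scipy, OpenCV 4.12 (cv2) and the standard library are available. Lean on these libraries where they do the work, as an engineer would, in place of code of your own. Each camera call takes 0.05 s, during which the arm holds its last target. There are 200 camera calls.

## Working session

There is one attempt and no reset: what is moved stays moved. The work goes in short steps, Python scripts to look and compute and a tool call to move; the robot and the scene stay as the last step left them, time stands still between calls to the robot, and variables do not carry over. Pictures are saved under pics/ and viewed, about 8 in all and at most 12, crops included, and the job is handed in when it is done.

Besides the shell and the picture viewer there is one more tool, called by a JSON object that holds its "api" and its "payload". carry_out: Moves the arm, as the interface text tells. Its arguments: {"type":"object","properties":{"translation":{"type":"array","items":{"type":"array","items":{"type":"number"}}},"turn":{"type":"array","items":{"type":"array","items":{"type":"number"}}},"gripper":{"type":"array","items":{"type":"number"}},"squeeze":{"type":"number"}},"required":["translation","turn","gripper"]}

```bash
mkdir -p pics; cat > h.py <<'E'
import numpy as np, cv2
from cell import robot, read_camera, nets
def ray(c,px):
    M=np.array(c["world_from_camera"]); d=np.array([(px[0]-c["cx"])/c["fx"],(px[1]-c["cy"])/c["fy"],1.])
    return M[:3,3], M[:3,:3]@d
def at_z(c,px,z):
    o,d=ray(c,px); return o+d*(z-o[2])/d[2]
def proj(c,p):
    M=np.array(c["world_from_camera"]); q=M[:3,:3].T@(np.array(p)-M[:3,3]); return [c["fx"]*q[0]/q[2]+c["cx"],c["fy"]*q[1]/q[2]+c["cy"]]
def save(c,name,box=None,s=1):
    im=c["img"][:,:,::-1]
    if box: im=im[box[1]:box[3],box[0]:box[2]]
    cv2.imwrite("pics/"+name,cv2.resize(im,None,fx=s,fy=s,interpolation=cv2.INTER_CUBIC))
E
python3 - <<'E'
from h import *
np.set_printoptions(precision=4,suppress=True)
s=robot.observe(); print(s)
H={"rack":0,"rack_bar":.097,"shaker":0,"bed":.075,"pad_face":.094,"lever_pivot":.1,"grip":.149,"empty_rack":0}
ims=[]
for n in("top","scene"):
    c=read_camera(n); print(n,np.array(c["world_from_camera"])[:3],c["fx"])
    for k,z in H.items():
        for r in nets.tip_of(c,k)[:2]: print(k,np.round(r["score"],2),np.round(r["pixel"],1),at_z(c,r["pixel"],z))
    save(c,n+"0.png",s=1.5)
E
```

```text
{'time': 0.0, 'qpos': array([ 1.078 ,  0.3427,  1.525 ,  0.    ,  1.2754, -0.146 ]), 'qvel': array([-0.0002,  0.0005,  0.0003,  0.0005, -0.0007, -0.0003]), 'joint_efforts': array([  0.0016, -43.123 , -24.4222,   0.0719,   0.0559,  -0.0001]), 'tool_pos': array([0.1782, 0.4934, 0.226 ]), 'tool_rot': array([-3.1414,  0.0015,  1.224 ]), 'contact_force': array([-0.3242, -0.4093,  0.6667]), 'torque': array([-0.0345,  0.0429,  0.0146]), 'opening': 0.0916210838975141}
top [[-0.     -0.9795  0.2014  0.2838]
 [-1.     -0.0005 -0.0024  0.0045]
 [ 0.0025 -0.2014 -0.9795  1.1659]] 416.91453083473124
rack_bar 0.57 [118.4 208.3] [0.4671 0.3597 0.097 ]
shaker 0.55 [253.  163.7] [0.615  0.0107 0.    ]
bed 0.57 [232.3 149. ] [0.6353 0.0669 0.075 ]
pad_face 0.55 [249.1 152.8] [0.6186 0.0207 0.094 ]
lever_pivot 0.71 [294.8 154. ] [ 0.6135 -0.1012  0.1   ]
lever_pivot 0.7 [248.9 154.5] [0.612  0.0211 0.1   ]
grip 0.54 [290.9 206.4] [ 0.4631 -0.0841  0.149 ]
empty_rack 0.72 [368.8 205.7] [ 0.4915 -0.3185  0.    ]
scene [[-0.8064  0.3275 -0.4924  1.02  ]
 [ 0.5913  0.4577 -0.664   0.6932]
 [ 0.0079 -0.8266 -0.5627  0.7135]] 354.69565249767385
rack 0.72 [229.5 240.9] [ 0.5773 -0.0038  0.    ]
rack 0.62 [345.1 299.8] [0.4651 0.3559 0.    ]
rack_bar 0.82 [350.9 270.7] [0.4617 0.3508 0.097 ]
shaker 0.97 [222.  248.6] [0.6146 0.0121 0.    ]
bed 0.95 [230.3 241.5] [0.6235 0.0728 0.075 ]
pad_face 0.47 [224.3 228.3] [0.618  0.0354 0.094 ]
lever_pivot 0.67 [196.  213.1] [ 0.6505 -0.0652  0.1   ]
grip 0.71 [243.3 178.7] [ 0.4733 -0.077   0.149 ]
grip 0.54 [341.4 300.4] [0.5882 0.423  0.149 ]
empty_rack 0.66 [199.7 188.4] [ 0.5027 -0.3175  0.    ]
```

View pics/top0.png

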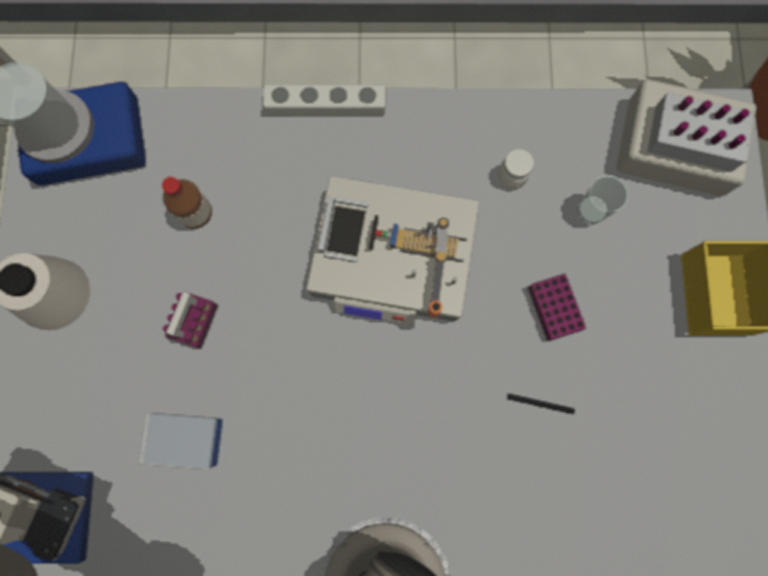

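View pics/scene0.png

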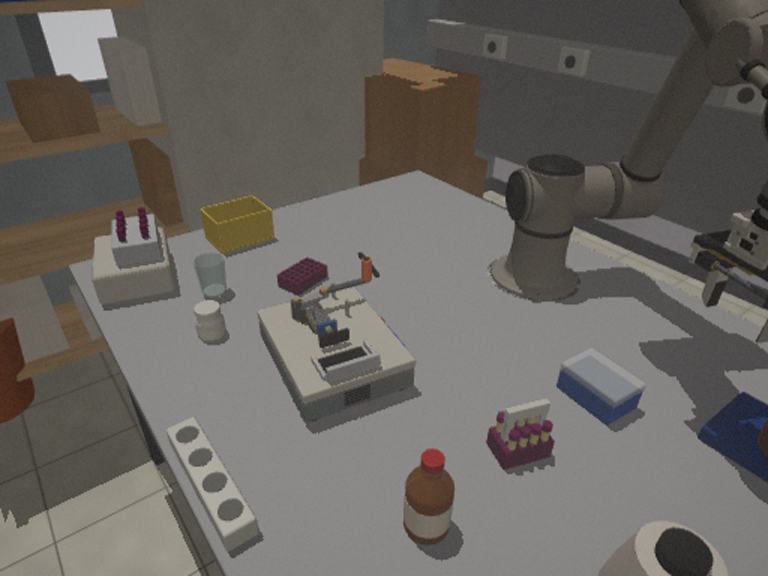

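The top view shows the filled rack near (190,320) in the 1.5x picture, with its white bar running (173,330)–(190,293). The shaker is at (390,250), turned about -0.15 rad, with its grip at (435,307). The scene view agrees. Next I fit the shaker and rack poses.

```bash
python3 - <<'E'
from h import *
np.set_printoptions(precision=4,suppress=True)
c=read_camera("top")
R=nets.regions_of(c,"shaker")[0]; m=R["region"].astype(np.uint8)
print("shaker",R["score"],m.sum())
rb=nets.regions_of(c,"rack")
for r in rb[:2]: print("rack",r["score"],r["pixel"],r["region"].sum())
im=c["img"]
# bar: bright pixels in rack window
w=(slice(185,240),slice(100,150)); g=im[w].astype(int)
br=(g.min(2)>165); n,l,st,ce=cv2.connectedComponentsWithStats(br.astype(np.uint8)); print(st,ce)
i=1+st[1:,4].argmax(); ys,xs=np.where(l==i); P=np.array([at_z(c,(x+100,y+185),.106)[:2] for x,y in zip(xs,ys)],np.float32)
print("bar rect",cv2.minAreaRect(P))
# purple block top/any
pu=(g[...,0]-g[...,1]>25); ys,xs=np.where(pu); P=np.array([at_z(c,(x+100,y+185),.04)[:2] for x,y in zip(xs,ys)],np.float32); print("purple",cv2.minAreaRect(P))
ys,xs=np.where(m); P=np.array([at_z(c,(x,y),.075)[:2] for x,y in zip(xs,ys)],np.float32); rr=cv2.minAreaRect(P); print("shaker",rr,cv2.boxPoints(rr))
a=im[110:220,195:330,::-1]; b=im[185:240,100:150,::-1]
A=cv2.resize(a,None,fx=4,fy=4,interpolation=cv2.INTER_CUBIC); B=cv2.resize(b,None,fx=5,fy=5,interpolation=cv2.INTER_CUBIC)
o=np.zeros((440,800,3),np.uint8); o[:,:540]=A; o[:275,545:795]=B; cv2.imwrite("pics/crop1.png",o)
E
```

```text
shaker 0.94 8910
rack 0.91 [128.2, 216.9] 886
rack 0.22 [124.4, 133.4] 826
[[   0    0   50   55 2702]
 [  13   11   11   26   48]] [[24.611  27.0548]
 [18.25   23.9167]]
bar rect ((0.4652988016605377, 0.3565060794353485), (0.004654953721910715, 0.06787362694740295), 70.98773956298828)
purple ((0.4661239683628082, 0.3601374924182892), (0.07255443930625916, 0.08745727688074112), 72.00785064697266)
shaker ((0.5826815962791443, -0.01255883276462555), (0.28325581550598145, 0.25576871633529663), 79.89209747314453) [[ 0.4319 -0.1295]
 [ 0.6837 -0.1744]
 [ 0.7334  0.1044]
 [ 0.4816  0.1493]]
```

View pics/crop1.png

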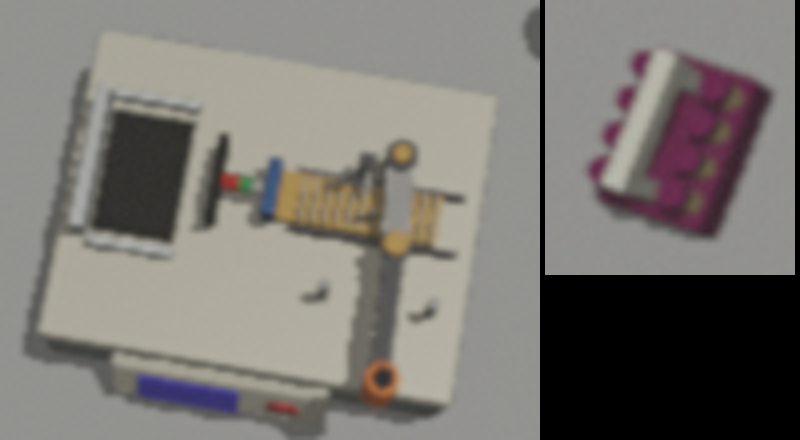

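```bash
cat >> h.py <<'E'
def T(x,y,a,p):
    p=np.array(p,float); return np.array([x+np.cos(a)*p[0]-np.sin(a)*p[1], y+np.sin(a)*p[0]+np.cos(a)*p[1], p[2]])
E
python3 - <<'E'
from h import *
from scipy.optimize import least_squares
np.set_printoptions(precision=4,suppress=True)
c=read_camera("top"); s=read_camera("scene")
px=np.array([(105,32),(497,95),(450,405),(38,332)])/4+[195,110]-.375
W=np.array([at_z(c,p,.075) for p in px]); print(W, [np.linalg.norm(W[i]-W[i-1]) for i in range(4)])
M=[(.1,.115,0),(.1,-.165,0),(-.12,-.165,0),(-.12,.115,0)]
f=least_squares(lambda v:np.ravel([T(*v,m)[:2]-w[:2] for m,w in zip(M,W)]),[.6,0,-.15]); print(f.x,f.fun)
v=f.x
for n,p in dict(bed=(0,.065,.075),pivot=(.032,-.104,.1),grip=(-.128,-.104,.149)).items(): print(n,T(*v,p))
# triangulate rack_bar
def tri(a,pa,b,pb):
    o1,d1=ray(a,pa);o2,d2=ray(b,pb);t=np.linalg.lstsq(np.c_[d1,-d2],o2-o1,rcond=None)[0];return (o1+d1*t[0]+o2+d2*t[1])/2,np.linalg.norm(o1+d1*t[0]-o2-d2*t[1])
for k in("rack_bar","grip","bed","pad_face"):
    print(k,*tri(c,nets.tip_of(c,k)[0]["pixel"],s,nets.tip_of(s,k)[0]["pixel"]))
# overlay
r=(.465,.357,-.33)
out=[]
for cam,b1,b2 in((c,(195,110,330,220),(100,185,150,240)),(s,(150,160,290,280),(315,255,385,315))):
    im=cv2.resize(cam["img"][:,:,::-1],None,fx=4,fy=4,interpolation=cv2.INTER_CUBIC).copy()
    def poly(pts,col):
        P=np.array([np.array(proj(cam,p))*4+2 for p in pts]); cv2.polylines(im,[P.astype(np.int32)],True,col,1)
    bx=lambda x0,x1,y0,y1,z:[(x0,y0,z),(x1,y0,z),(x1,y1,z),(x0,y1,z)]
    poly([T(*v,p) for p in bx(-.12,.1,-.165,.115,.075)],(0,0,255))
    poly([T(*v,p) for p in bx(-.05,.05,.095,.0951,.105)],(255,0,0))
    poly([T(*v,p) for p in bx(-.0495,.0495,.035,.095,.087)],(0,255,0))
    for z,col in((0,(255,255,0)),(.04,(0,255,0))): poly([T(*r,p) for p in bx(-.045,.045,-.03,.03,z)],col)
    poly([T(*r,p) for p in bx(-.038,.038,-.006,.006,.106)],(0,0,255))
    out+=[im[b[1]*4:b[3]*4,b[0]*4:b[2]*4] for b in(b1,b2)]
H=lambda L:np.hstack([cv2.copyMakeBorder(i,0,480-i.shape[0],0,0,cv2.BORDER_CONSTANT) for i in L])
o=np.vstack([H(out[:2]),np.pad(H(out[2:]),((0,0),(0,0),(0,0)))[:,:]][0:1]); 
a=H(out[:2]);b=H(out[2:]); w=max(a.shape[1],b.shape[1]); o=np.vstack([np.pad(q,((0,0),(0,w-q.shape[1]),(0,0))) for q in(a,b)])
cv2.imwrite("pics/ov.png",cv2.resize(o,None,fx=.62,fy=.62,interpolation=cv2.INTER_AREA))
E
```

```text
[[ 0.7263  0.0997  0.075 ]
 [ 0.6805 -0.1711  0.075 ]
 [ 0.4642 -0.1334  0.075 ]
 [ 0.5135  0.1408  0.075 ]] [np.float64(0.2167432158050052), np.float64(0.2746260291579105), np.float64(0.2195778166658411), np.float64(0.27860304683742826)]
[ 0.6103  0.0069 -0.1762] [ 0.0027  0.0029 -0.0006 -0.002  -0.0009 -0.0012 -0.0011  0.0003]
bed [0.6217 0.0709 0.075 ]
pivot [ 0.6236 -0.1011  0.1   ]
grip [ 0.4661 -0.0731  0.149 ]
rack_bar [0.4732 0.3621 0.1135] 0.00032700622603685483
grip [ 0.4604 -0.0841  0.1401] 0.005371757219547599
bed [0.6258 0.0693 0.0719] 0.0029267227678064695
pad_face [0.6145 0.0281 0.0891] 0.0035124587427806686
```

View pics/ov.png

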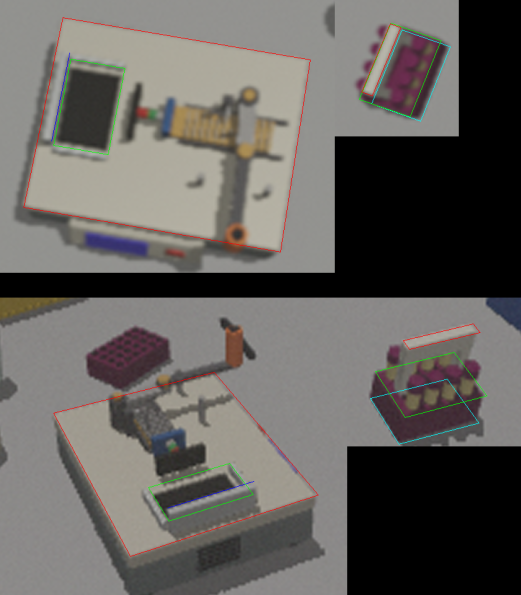

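The shaker outline, bed and fence overlays fit within about 3 mm, and the rack overlay is close. I'll move above the rack; the tool is already within 0.02 rad of the rack's alignment.

{"api": "carry_out", "payload": {"translation": [[-0.004,0.04,0],[-0.004,0.04,0],[-0.004,0.04,0],[-0.004,0.04,0],[-0.004,0.04,0],[-0.004,0.04,0],[-0.004,0.04,0],[-0.003,0.036,0],[0,0,0]], "turn": [[0,0,-0.002],[0,0,-0.002],[0,0,-0.002],[0,0,-0.002],[0,0,-0.002],[0,0,-0.002],[0,0,-0.002],[0,0,-0.002],[0,0,0]], "gripper": [-1,-1,-1,-1,-1,-1,-1,-1,-1], "squeeze": 25}}

```text
time: 2.45
tool_pos: [0.4697, 0.3569, 0.2261]
tool_rot: [3.14, 0.0, 1.236]
contact_force: [-0.0, 0.7, -0.9]
opening: 0.0916
```

```bash
cat >> h.py <<'E'
from scipy.spatial.transform import Rotation as Ro
def rel(p,yaw):
    s=robot.observe(); R=Ro.from_euler("xyz",s["tool_rot"]); G=Ro.from_euler("xyz",[np.pi,0,yaw])
    print("t",round(s["time"],2),"pos",np.round(s["tool_pos"],4),"rot",np.round(s["tool_rot"],3),"open",round(s["opening"],4),"F",np.round(s["contact_force"],1))
    print("shift",np.round(R.inv().apply(np.array(p)-s["tool_pos"]),4),"turn",np.round((R.inv()*G).as_rotvec(),3))
E
python3 - <<'E'
from h import *
rel((.465,.357,.081),1.241)
c=read_camera("scene"); save(c,"s1.png",(270,190,430,330),4)
r=nets.tip_of(c,"rack_bar")[:1]; print(r,proj(c,(.465,.357,.097)))
E
```

```text
t 2.45 pos [0.4697 0.3569 0.2261] rot [3.14  0.    1.236] open 0.0916 F [-0.   0.7 -0.9]
shift [-0.0014 -0.0047  0.1451] turn [ 0.001  0.    -0.005]
[{'pixel': [351.2, 269.5], 'score': 0.75}] [np.float64(352.00025897852316), np.float64(272.83105892332094)]
```

View pics/s1.png

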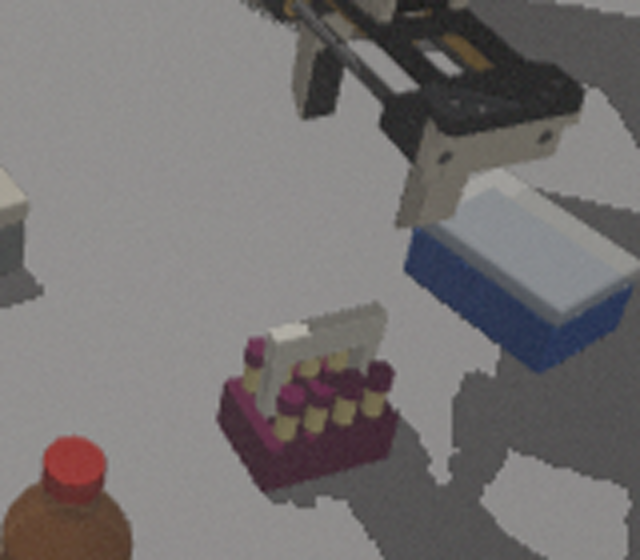

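The scene crop shows the jaws straddling the bar, which is centred near (325,345) in the crop. The path down is clear, so I descend and grip.

{"api": "carry_out", "payload": {"translation": [[-0.001,-0.004,0.035],[0,0,0.04],[0,0,0.035],[0,0,0.025],[0,0,0.01],[0,0,0],[0,0,0],[0,0,0],[0,0,0],[0,0,0]], "turn": [[0,0,0],[0,0,0],[0,0,0],[0,0,0],[0,0,0],[0,0,0],[0,0,0],[0,0,0],[0,0,0],[0,0,0]], "gripper": [-1,-1,-1,-1,-1,-1,1,1,1,1], "squeeze": 25}}

```text
time: 3.55
tool_pos: [0.4623, 0.3598, 0.0826]
tool_rot: [3.141, -0.001, 1.24]
contact_force: [0.3, 0.3, 0.1]
opening: 0.0641
```

{"api": "carry_out", "payload": {"translation": [[0,0,0],[0,0,0],[0,0,0],[0,0,-0.01],[0,0,0]], "turn": [[0,0,0],[0,0,0],[0,0,0],[0,0,0],[0,0,0]], "gripper": [1,1,1,1,1]}}

```text
time: 4.05
tool_pos: [0.4627, 0.36, 0.0933]
tool_rot: [3.14, -0.002, 1.24]
contact_force: [0.1, -0.1, 0.6]
opening: 0.0245
```

```bash
python3 - <<'E'
from h import *
rel((.465,.357,.2),1.241)
E
```

```text
t 4.05 pos [0.4627 0.36   0.0933] rot [ 3.14e+00 -2.00e-03  1.24e+00] open 0.0245 F [ 0.1 -0.1  0.6]
shift [-0.0019  0.0034 -0.1067] turn [ 0.002 -0.002 -0.001]
```

The fingers are still closing, so I lower again and wait.

{"api": "carry_out", "payload": {"translation": [[0,0,0.011],[0,0,0],[0,0,0],[0,0,0],[0,0,0],[0,0,0]], "turn": [[0,0,0],[0,0,0],[0,0,0],[0,0,0],[0,0,0],[0,0,0]], "gripper": [1,1,1,1,1,1]}}

```text
time: 4.65
tool_pos: [0.4618, 0.3596, 0.0805]
tool_rot: [-3.141, 0.0, 1.24]
contact_force: [-0.4, -0.8, -4.8]
opening: 0.0122
```

{"api": "carry_out", "payload": {"translation": [[0,0,-0.02],[0,0,-0.04],[0,0,-0.04],[0,0,-0.04],[0,0,0]], "turn": [[0,0,0],[0,0,0],[0,0,0],[0,0,0],[0,0,0]], "gripper": [1,1,1,1,1]}}

```text
time: 5.15
tool_pos: [0.4644, 0.3612, 0.2273]
tool_rot: [3.134, -0.01, 1.24]
contact_force: [0.6, 0.3, -4.0]
opening: 0.0116
```

```bash
python3 - <<'E'
from h import *
# pad face position -> rack mid; shaker yaw -.1762 -> jaw yaw +pi/2
v=(.6103,.0069,-.1762)
c=read_camera("top"); p=nets.tip_of(c,"pad_face")
for q in p[:2]:
    w=at_z(c,q["pixel"],.094); d=w[:2]-np.array(v[:2]); a=v[2]
    print(q, w,"local",d@[np.cos(a),np.sin(a)],d@[-np.sin(a),np.cos(a)])
# pad dark bar in crop px (220,180)/4
w=at_z(c,(195+222/4,110+180/4),.1); d=w[:2]-np.array(v[:2]); print("pad local",d@[np.cos(a),np.sin(a)],d@[-np.sin(a),np.cos(a)])
t=T(*v,(0,.057,0)); print(t); rel((t[0],t[1],.21),np.pi/2+v[2])
save(c,"t1.png",(90,110,340,250),3)
E
```

```text
{'pixel': [249.6, 154.2], 'score': 0.62} [0.61468003 0.01934349 0.094     ] local 0.0021309979592840085 0.013018597048378266
{'pixel': [130.2, 140.2], 'score': 0.49} [0.65374679 0.34125509 0.094     ] local -0.015834902097256756 0.3367940125655576
pad local -0.0014389840168907099 0.009858319208919337
[0.62029151 0.06301746 0.        ]
t 5.25 pos [0.4619 0.3595 0.221 ] rot [ 3.141e+00 -1.000e-03  1.240e+00] open 0.012 F [-0.8 -0.4 -4.7]
shift [-0.229   0.2461  0.011 ] turn [ 0.001 -0.001 -0.155]
```

View pics/t1.png

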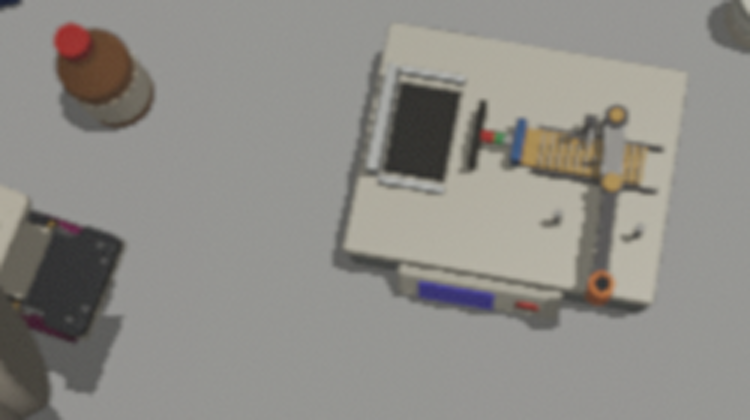

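The rack is held (opening 12 mm, about 4.5 N). The pad face is at shaker y ≈ 0.012, so the midway set-down is y ≈ 0.054. I'll carry it over the bed.

{"api": "carry_out", "payload": {"translation": [[-0.015,0.016,0],[-0.029,0.031,0],[-0.029,0.031,0],[-0.029,0.031,0],[-0.029,0.031,0],[-0.029,0.031,0],[-0.029,0.031,0],[-0.027,0.028,0],[-0.016,0.016,0],[0,0,0]], "turn": [[0,0,0],[0,0,0],[0,0,0],[0,0,0],[0,0,0],[0,0,0],[0,0,0],[0,0,0],[0,0,0],[0,0,0]], "gripper": [1,1,1,1,1,1,1,1,1,1]}}

```text
time: 6.25
tool_pos: [0.6192, 0.0567, 0.2173]
tool_rot: [-3.137, 0.002, 1.236]
contact_force: [-1.1, 0.9, -4.5]
opening: 0.0121
```

{"api": "carry_out", "payload": {"translation": [[0,0,0],[0,0,0.01],[0,0,0.01],[0,0,0]], "turn": [[0,0,-0.08],[0,0,-0.075],[0,0,0],[0,0,0]], "gripper": [1,1,1,1]}}

```text
time: 6.65
tool_pos: [0.6173, 0.0609, 0.1974]
tool_rot: [-3.135, 0.001, 1.394]
contact_force: [-0.1, 0.3, -4.8]
opening: 0.0121
```

```bash
python3 - <<'E'
from h import *
v=(.6103,.0069,-.1762)
c=read_camera("scene"); t=T(*v,(0,.054,0)); rel((t[0],t[1],.2),np.pi/2+v[2])
s=robot.observe(); z=s["tool_pos"][2]-.081
p=nets.tip_of(c,"rack_bar")+nets.tip_of(c,"rack"); print(p)
im=cv2.resize(c["img"][:,:,::-1],None,fx=5,fy=5,interpolation=cv2.INTER_CUBIC)
r=(s["tool_pos"][0],s["tool_pos"][1],s["tool_rot"][2]-np.pi/2)
bx=lambda x0,x1,y0,y1,z:[(x0,y0,z),(x1,y0,z),(x1,y1,z),(x0,y1,z)]
for zz,col in((z,(255,255,0)),(z+.04,(0,255,0))):
    P=np.array([np.array(proj(c,T(*r,q)))*5+2 for q in bx(-.045,.045,-.03,.03,zz)]); cv2.polylines(im,[P.astype(np.int32)],True,col,1)
P=np.array([np.array(proj(c,T(*v,q)))*5+2 for q in bx(-.0495,.0495,.035,.095,.087)]); cv2.polylines(im,[P.astype(np.int32)],True,(0,0,255),1)
im=im[150*5:265*5,160*5:290*5]; cv2.imwrite("pics/s2.png",im)
E
```

```text
t 6.7 pos [0.618  0.0609 0.1987] rot [-3.137  0.     1.394] open 0.0118 F [ 0.1 -0.4 -4.8]
shift [-0.0005  0.0019 -0.0014] turn [-0.004  0.    -0.001]
[{'pixel': [224.9, 193.8], 'score': 0.72}, {'pixel': [225.2, 227.0], 'score': 0.94}, {'pixel': [224.3, 249.4], 'score': 0.49}]
```

View pics/s2.png

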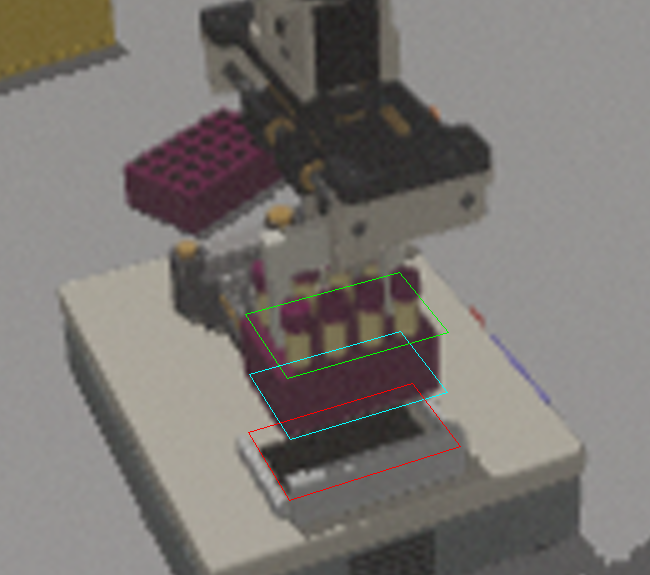

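The rack hangs above the bed. Its block shows about 8 px (5x) left of the box I drew for a centred grasp, meaning it sits roughly 4 mm towards shaker +x of the TCP. I'll measure that numerically against the rails.

```bash
python3 - <<'E'
from h import *
from scipy.optimize import least_squares
v=(.6103,.0069,-.1762)
c=read_camera("scene"); s=robot.observe(); p=s["tool_pos"]; yaw=s["tool_rot"][2]-np.pi/2
im=c["img"].astype(int); b=cv2.GaussianBlur(c["img"],(3,3),0).astype(int)
m=((b[...,0]-b[...,1]>12)&(b[...,2]-b[...,1]>3)).astype(np.uint8); m[:, :200]=0; m[:,262:]=0; m[:195]=0; m[245:]=0
ys,xs=np.where(m)
for row in range(212,236,2): 
    q=xs[ys==row]; print(row,q.min() if len(q) else None,q.max() if len(q) else None)
for dx in(-.004,0,.004,.008):
    for dz in(-.081,-.041):
        print(dx,dz,[np.round(proj(c,T(p[0],p[1],yaw,(sx*.045+dx,sy*.03,p[2]+dz))),1) for sx,sy in((1,-1),(1,1),(-1,1))])
# fence end edges: outer face y=.095.. top z .105 ; intensity profile along fence front face z .09 
for y,z in((.096,.1045),(.05,.087)):
    for sx in(1,-1):
        prof=[]
        for x in np.arange(.040,.066,.002):
            u=proj(c,T(*v,(sx*x,y,z))); prof.append(int(cv2.getRectSubPix(c["img"],(1,1),tuple(map(float,u))).mean()))
        print("y",y,"sx",sx,list(zip(range(40,66,2),prof)))
E
```

```text
212 208 229
214 207 244
216 207 245
218 208 245
220 208 245
222 209 246
224 209 245
226 210 245
228 212 242
230 213 235
232 214 228
234 215 222
-0.004 -0.081 [array([210.3, 223.6]), array([218.7, 236.6]), array([250. , 227.1])]
-0.004 -0.041 [array([209.5, 211.6]), array([218. , 224.3]), array([250.2, 215.1])]
0 -0.081 [array([208.9, 224. ]), array([217.3, 237. ]), array([248.7, 227.5])]
0 -0.041 [array([208.1, 212. ]), array([216.6, 224.8]), array([248.8, 215.5])]
0.004 -0.081 [array([207.6, 224.4]), array([215.8, 237.4]), array([247.3, 227.9])]
0.004 -0.041 [array([206.7, 212.4]), array([215.1, 225.2]), array([247.4, 215.9])]
0.008 -0.081 [array([206.2, 224.8]), array([214.3, 237.9]), array([246. , 228.3])]
0.008 -0.041 [array([205.2, 212.8]), array([213.6, 225.6]), array([246. , 216.3])]
y 0.096 sx 1 [(40, 79), (42, 91), (44, 101), (46, 107), (48, 114), (50, 110), (52, 81), (54, 55), (56, 66), (58, 134), (60, 161), (62, 151), (64, 116)]
y 0.096 sx -1 [(40, 103), (42, 107), (44, 113), (46, 123), (48, 140), (50, 161), (52, 161), (54, 162), (56, 162), (58, 161), (60, 160), (62, 161), (64, 162)]
y 0.05 sx 1 [(40, 84), (42, 84), (44, 83), (46, 81), (48, 94), (50, 141), (52, 159), (54, 168), (56, 172), (58, 123), (60, 121), (62, 151), (64, 162)]
y 0.05 sx -1 [(40, 94), (42, 96), (44, 95), (46, 97), (48, 103), (50, 124), (52, 137), (54, 159), (56, 161), (58, 162), (60, 160), (62, 161), (64, 162)]
```

Fence ends and rack sides together give a rack offset of about +3.5 mm along x from the TCP. The rack centre is therefore at about +1.8 mm, so I correct by -2 mm and lower it.

{"api": "carry_out", "payload": {"translation": [[0,-0.002,0],[0,0,0.01],[0,0,0.01],[0,0,0.008],[0,0,0.005],[0,0,0.003],[0,0,0.002],[0,0,0]], "turn": [[0,0,0],[0,0,0],[0,0,0],[0,0,0],[0,0,0],[0,0,0],[0,0,0],[0,0,0]], "gripper": [1,1,1,1,1,1,1,1]}}

```text
time: 7.65
tool_pos: [0.6173, 0.0606, 0.1626]
tool_rot: [-3.141, -0.0, 1.395]
contact_force: [0.2, 0.5, -4.8]
opening: 0.0115
```

The rack underside is now below the rail tops with no contact, so it is between the rails. I continue to the deck.

{"api": "carry_out", "payload": {"translation": [[0,0,0.003],[0,0,0.002],[0,0,0.001],[0,0,0]], "turn": [[0,0,0],[0,0,0],[0,0,0],[0,0,0]], "gripper": [1,1,1,1]}}

```text
time: 8.05
tool_pos: [0.6171, 0.0606, 0.1566]
tool_rot: [-3.141, -0.0, 1.395]
contact_force: [-0.5, 0.1, -4.1]
opening: 0.0118
```

{"api": "carry_out", "payload": {"translation": [[0,0,0.001],[0,0,0.001],[0,0,0]], "turn": [[0,0,0],[0,0,0],[0,0,0]], "gripper": [1,1,1]}}

```text
time: 8.35
tool_pos: [0.6172, 0.0606, 0.1546]
tool_rot: [-3.141, -0.0, 1.395]
contact_force: [1.0, 0.4, -4.6]
opening: 0.0119
```

{"api": "carry_out", "payload": {"translation": [[0,0,0.001],[0,0,0.001],[0,0,0]], "turn": [[0,0,0],[0,0,0],[0,0,0]], "gripper": [1,1,1]}}

```text
time: 8.65
tool_pos: [0.6172, 0.0607, 0.1542]
tool_rot: [3.141, -0.0, 1.395]
contact_force: [-4.2, 0.6, 4.5]
opening: 0.0118
```

Contact with the deck. I relax a little, open and rise.

{"api": "carry_out", "payload": {"translation": [[0,0,-0.001],[0,0,0],[0,0,0],[0,0,0],[0,0,0],[0,0,0],[0,0,0]], "turn": [[0,0,0],[0,0,0],[0,0,0],[0,0,0],[0,0,0],[0,0,0],[0,0,0]], "gripper": [1,0.2,0.2,0.2,0.2,0.2,0.2]}}

```text
time: 9.35
tool_pos: [0.6173, 0.0606, 0.1537]
tool_rot: [3.142, -0.0, 1.395]
contact_force: [-0.3, -0.5, -0.4]
opening: 0.0369
```

{"api": "carry_out", "payload": {"translation": [[0,0,-0.01],[0,0,-0.03],[0,0,-0.04],[0,0,-0.03],[0,0,0]], "turn": [[0,0,0],[0,0,0],[0,0,0],[0,0,0],[0,0,0]], "gripper": [0.2,0.2,0.2,0.2,0.2]}}

```text
time: 9.85
tool_pos: [0.6193, 0.0606, 0.2699]
tool_rot: [3.131, -0.002, 1.395]
contact_force: [0.3, -0.4, -0.1]
opening: 0.0369
```

```bash
python3 - <<'E'
from h import *
np.set_printoptions(precision=4,suppress=True)
v=(.6103,.0069,-.1762)
c=read_camera("scene");t=read_camera("top")
b=c["img"].astype(int)
# orange grip in both
for cam,n in((t,"top"),(c,"scene")):
    r=nets.tip_of(cam,"grip"); g=nets.regions_of(cam,"grip")
    print(n,[(x["pixel"],round(x["score"],2)) for x in r[:2]],[(x["pixel"],round(x["score"],2),int(x["region"].sum())) for x in g[:2]])
    i=cam["img"].astype(int); m=((i[...,0]-i[...,2]>60)&(i[...,0]-i[...,1]>35)).astype(np.uint8); k,l,st,ce=cv2.connectedComponentsWithStats(m); print([(st[j],ce[j]) for j in range(1,k) if st[j,4]>15])
g=nets.tip_of(t,"grip")[0]["pixel"]; print(at_z(t,g,.149))
q=T(*v,(-.128,-.104,.149)); print("nominal",q); rel((q[0],q[1],.25),np.pi/2+v[2])
A=cv2.resize(c["img"][150:265,160:290,::-1],None,fx=4,fy=4,interpolation=cv2.INTER_CUBIC); cv2.imwrite("pics/s3.png",A)
E
```

```text
top [([291.6, 204.5], 0.59)] [([290.2, 194.8], 0.67, 179)]
[(array([108, 118,  13,  11, 107], dtype=int32), array([113.6916, 123.1308])), (array([286, 200,   9,  11,  57], dtype=int32), array([289.6491, 205.0702]))]
scene [([244.8, 178.0], 0.78)] [([240.2, 184.1], 0.73, 211)]
[(array([241, 172,   7,  16,  85], dtype=int32), array([243.6471, 179.3412])), (array([281, 299,  15,  13, 156], dtype=int32), array([288.1218, 305.0385]))]
[ 0.4679 -0.0859  0.149 ]
nominal [ 0.4661 -0.0731  0.149 ]
t 10.2 pos [0.6168 0.0606 0.2624] rot [-3.139  0.     1.395] open 0.0367 F [-1.1  0.1 -0.4]
shift [-0.1579 -0.125   0.0128] turn [-0.002  0.     0.   ]
```

View pics/s3.png

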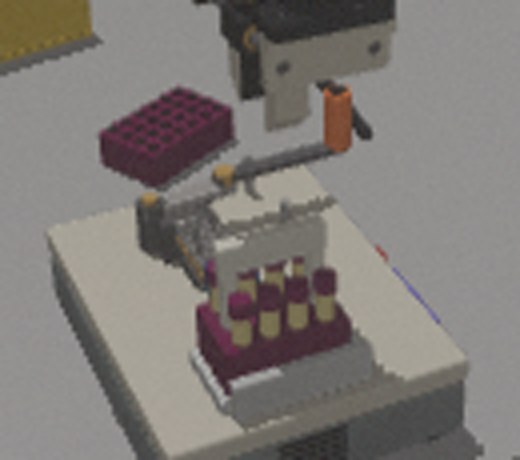

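The rack stands flat between the rails, with its bar upright. Next I locate the orange grip.

```bash
python3 - <<'E'
from h import *
np.set_printoptions(precision=4,suppress=True)
v=(.6103,.0069,-.1762);a=v[2]
t=read_camera("top");c=read_camera("scene")
def loc(w): d=w[:2]-np.array(v[:2]); return np.array([d@[np.cos(a),np.sin(a)],d@[-np.sin(a),np.cos(a)]])
for w in(at_z(t,(289.8,205.05),.160),at_z(t,(290.5,204.5),.167),at_z(c,(243.65,179.3),.142),at_z(c,(243.65,179.3),.149)): print(w,loc(w))
# scene bias check with pivot knob
w=at_z(t,(289.8,205.05),.162); rel((w[0],w[1],.25),np.pi/2+a)
E
```

```text
[ 0.4645 -0.0805  0.16  ] [-0.1282 -0.1116]
[ 0.4646 -0.0816  0.167 ] [-0.1279 -0.1127]
[ 0.4677 -0.083   0.142 ] [-0.1246 -0.1135]
[ 0.4745 -0.0734  0.149 ] [-0.1196 -0.1029]
t 10.3 pos [0.617  0.0606 0.2628] rot [-3.14   0.     1.395] open 0.0368 F [0.4 0.3 0.7]
shift [-0.1655 -0.1258  0.013 ] turn [-0.002  0.     0.   ]
```

The grip is at shaker (-0.128, -0.112), 8 mm behind neutral and so part way. I go above it, open, and lower to a grasp height of 0.149.

{"api": "carry_out", "payload": {"translation": [[-0.02,-0.015,0],[-0.03,-0.023,0],[-0.03,-0.023,0],[-0.03,-0.023,0],[-0.03,-0.022,0],[-0.0255,-0.02,0],[0,0,0],[0,0,0]], "turn": [[0,0,0],[0,0,0],[0,0,0],[0,0,0],[0,0,0],[0,0,0],[0,0,0],[0,0,0]], "gripper": [-0.6,-0.6,-0.6,-0.6,-0.6,-0.6,-0.6,-0.6]}}

```text
time: 11.1
tool_pos: [0.4642, -0.0806, 0.2639]
tool_rot: [3.141, -0.0, 1.393]
contact_force: [-0.6, 0.1, 1.3]
opening: 0.0733
```

```bash
python3 - <<'E'
from h import *
rel((.4645,-.081,.131),np.pi/2-.1762)
c=read_camera("scene"); save(c,"s4.png",(190,100,320,220),4)
E
```

```text
t 11.1 pos [ 0.4642 -0.0806  0.2639] rot [ 3.141 -0.     1.393] open 0.0733 F [-0.6  0.1  1.3]
shift [-0.0004  0.0002  0.1329] turn [ 0.001 -0.    -0.001]
```

View pics/s4.png

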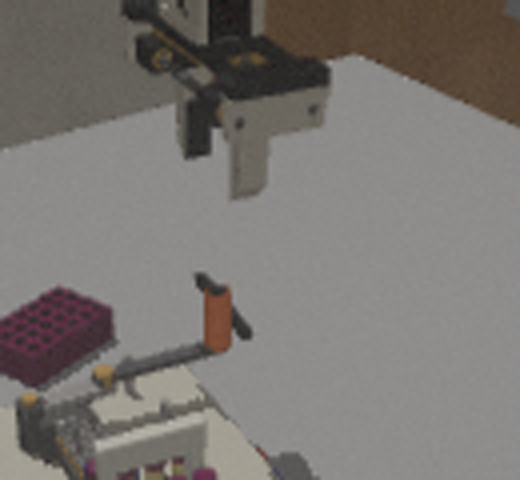

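The jaws are above the orange post at (218,320). The black streak behind it is the marker on the bench. I descend and pinch.

{"api": "carry_out", "payload": {"translation": [[0,0,0.03],[0,0,0.04],[0,0,0.04],[0,0,0.018],[0,0,0.005],[0,0,0],[0,0,0],[0,0,0],[0,0,0],[0,0,0]], "turn": [[0,0,0],[0,0,0],[0,0,0],[0,0,0],[0,0,0],[0,0,0],[0,0,0],[0,0,0],[0,0,0],[0,0,0]], "gripper": [-0.6,-0.6,-0.6,-0.6,-0.6,0.3,0.3,0.3,0.3,0.3], "squeeze": 12}}

```text
time: 12.15
tool_pos: [0.4646, -0.0804, 0.1314]
tool_rot: [3.14, 0.0, 1.395]
contact_force: [0.1, 0.8, -0.8]
opening: 0.0384
```

{"api": "carry_out", "payload": {"translation": [[0,0,0],[0,0,0],[0,0,0],[0,0,0],[0,0,0],[0,0,0]], "turn": [[0,0,0],[0,0,0],[0,0,0],[0,0,0],[0,0,0],[0,0,0]], "gripper": [0.7,0.7,0.7,0.7,0.7,0.7], "squeeze": 12}}

```text
time: 12.75
tool_pos: [0.4642, -0.0803, 0.1307]
tool_rot: [-3.142, -0.0, 1.395]
contact_force: [-0.9, 0.2, 1.0]
opening: 0.0212
```

The post is pinched. Going back, I move 6 mm and then feel for the stop in small steps.

{"api": "carry_out", "payload": {"translation": [[-0.0015,0,0],[-0.0015,0,0],[-0.0015,0,0],[-0.0015,0,0],[0,0,0],[0,0,0]], "turn": [[0,0,0],[0,0,0],[0,0,0],[0,0,0],[0,0,0],[0,0,0]], "gripper": [0.7,0.7,0.7,0.7,0.7,0.7]}}

```text
time: 13.35
tool_pos: [0.4632, -0.0863, 0.1307]
tool_rot: [-3.142, -0.0, 1.395]
contact_force: [0.4, 2.5, 0.7]
opening: 0.0218
```

{"api": "carry_out", "payload": {"translation": [[-0.0015,0,0],[0,0,0],[0,0,0]], "turn": [[0,0,0],[0,0,0],[0,0,0]], "gripper": [0.7,0.7,0.7]}}

```text
time: 13.65
tool_pos: [0.4629, -0.0878, 0.1307]
tool_rot: [3.142, -0.0, 1.395]
contact_force: [-0.3, 2.9, 1.5]
opening: 0.0213
```

{"api": "carry_out", "payload": {"translation": [[-0.0015,0,0],[0,0,0]], "turn": [[0,0,0],[0,0,0]], "gripper": [0.7,0.7]}}

```text
time: 13.85
tool_pos: [0.4627, -0.0893, 0.1307]
tool_rot: [3.141, -0.0, 1.395]
contact_force: [0.8, 1.5, 1.0]
opening: 0.0216
```

{"api": "carry_out", "payload": {"translation": [[-0.0015,0,0],[0,0,0]], "turn": [[0,0,0],[0,0,0]], "gripper": [0.7,0.7]}}

```text
time: 14.05
tool_pos: [0.4625, -0.0908, 0.1307]
tool_rot: [3.141, 0.0, 1.395]
contact_force: [0.8, 1.2, -0.6]
opening: 0.0215
```

{"api": "carry_out", "payload": {"translation": [[-0.0015,0,0],[0,0,0]], "turn": [[0,0,0],[0,0,0]], "gripper": [0.7,0.7]}}

```text
time: 14.25
tool_pos: [0.4622, -0.092, 0.1307]
tool_rot: [3.141, -0.001, 1.395]
contact_force: [1.3, 2.7, -0.4]
opening: 0.0213
```

{"api": "carry_out", "payload": {"translation": [[-0.0015,0,0],[0,0,0]], "turn": [[0,0,0],[0,0,0]], "gripper": [0.7,0.7]}}

```text
time: 14.45
tool_pos: [0.462, -0.093, 0.1306]
tool_rot: [3.142, -0.001, 1.394]
contact_force: [2.3, 4.8, -0.7]
opening: 0.0216
```

{"api": "carry_out", "payload": {"translation": [[-0.001,0,0],[0,0,0]], "turn": [[0,0,0],[0,0,0]], "gripper": [0.7,0.7]}}

```text
time: 14.65
tool_pos: [0.4619, -0.0936, 0.1306]
tool_rot: [3.142, -0.002, 1.394]
contact_force: [2.2, 8.2, -1.4]
opening: 0.0219
```

The force is over 8 N, so this is the back stop, at command -14.5 mm from the start of the pinch. Now forward 40 mm, of the 46 mm expected, and then I feel for the front stop.

{"api": "carry_out", "payload": {"translation": [[0.002,0,0],[0.003,0,0],[0.003,0,0],[0.003,0,0],[0.003,0,0],[0.003,0,0],[0.003,0,0],[0.003,0,0],[0.003,0,0],[0.002,0,0]], "turn": [[0,0,0],[0,0,0],[0,0,0],[0,0,0],[0,0,0],[0,0,0],[0,0,0],[0,0,0],[0,0,0],[0,0,0]], "gripper": [0.7,0.7,0.7,0.7,0.7,0.7,0.7,0.7,0.7,0.7]}}

```text
time: 15.65
tool_pos: [0.4666, -0.0668, 0.1307]
tool_rot: [-3.142, -0.0, 1.395]
contact_force: [-2.1, -1.9, 1.0]
opening: 0.0213
```

{"api": "carry_out", "payload": {"translation": [[0.003,0,0],[0.003,0,0],[0.003,0,0],[0.002,0,0],[0.001,0,0],[0,0,0],[0,0,0]], "turn": [[0,0,0],[0,0,0],[0,0,0],[0,0,0],[0,0,0],[0,0,0],[0,0,0]], "gripper": [0.7,0.7,0.7,0.7,0.7,0.7,0.7]}}

```text
time: 16.35
tool_pos: [0.4689, -0.0551, 0.1307]
tool_rot: [3.141, -0.0, 1.395]
contact_force: [0.0, -0.8, -0.6]
opening: 0.022
```

{"api": "carry_out", "payload": {"translation": [[0.0015,0,0],[0.0015,0,0],[0.0015,0,0],[0,0,0],[0,0,0]], "turn": [[0,0,0],[0,0,0],[0,0,0],[0,0,0],[0,0,0]], "gripper": [0.7,0.7,0.7,0.7,0.7]}}

```text
time: 16.85
tool_pos: [0.4699, -0.0508, 0.1308]
tool_rot: [3.141, -0.0, 1.395]
contact_force: [2.1, -1.9, -2.4]
opening: 0.0218
```

{"api": "carry_out", "payload": {"translation": [[0.0015,0,0],[0,0,0],[0,0,0]], "turn": [[0,0,0],[0,0,0],[0,0,0]], "gripper": [0.7,0.7,0.7]}}

```text
time: 17.15
tool_pos: [0.4701, -0.0494, 0.1307]
tool_rot: [3.141, -0.0, 1.395]
contact_force: [4.5, -3.3, -2.2]
opening: 0.0216
```

{"api": "carry_out", "payload": {"translation": [[0.0015,0.0015,0],[0,0,0],[0,0,0]], "turn": [[0,0,0],[0,0,0],[0,0,0]], "gripper": [0.7,0.7,0.7]}}

```text
time: 17.45
tool_pos: [0.4708, -0.0478, 0.1307]
tool_rot: [-3.14, -0.0, 1.395]
contact_force: [-2.4, -1.5, 1.1]
opening: 0.0217
```

{"api": "carry_out", "payload": {"translation": [[0.0015,0,0],[0,0,0],[0,0,0]], "turn": [[0,0,0],[0,0,0],[0,0,0]], "gripper": [0.7,0.7,0.7]}}

```text
time: 17.75
tool_pos: [0.4714, -0.0464, 0.1306]
tool_rot: [-3.141, -0.0, 1.395]
contact_force: [-2.5, -1.7, 0.8]
opening: 0.0218
```

{"api": "carry_out", "payload": {"translation": [[0.0015,0,0],[0,0,0],[0,0,0]], "turn": [[0,0,0],[0,0,0],[0,0,0]], "gripper": [0.7,0.7,0.7]}}

```text
time: 18.05
tool_pos: [0.4718, -0.0452, 0.1306]
tool_rot: [-3.141, 0.0, 1.395]
contact_force: [-2.8, -3.3, 1.9]
opening: 0.0216
```

{"api": "carry_out", "payload": {"translation": [[0.0015,0,0],[0,0,0],[0,0,0]], "turn": [[0,0,0],[0,0,0],[0,0,0]], "gripper": [0.7,0.7,0.7]}}

```text
time: 18.35
tool_pos: [0.4721, -0.0442, 0.1307]
tool_rot: [-3.141, 0.001, 1.395]
contact_force: [-3.7, -5.0, 1.4]
opening: 0.0215
```

{"api": "carry_out", "payload": {"translation": [[0.001,0,0],[0,0,0],[0,0,0]], "turn": [[0,0,0],[0,0,0],[0,0,0]], "gripper": [0.7,0.7,0.7]}}

```text
time: 18.65
tool_pos: [0.4722, -0.0436, 0.1307]
tool_rot: [-3.141, 0.002, 1.395]
contact_force: [-3.5, -7.3, 0.8]
opening: 0.0218
```

The force is about 8 N, so this is the front stop. A 53 mm command gives about 8 N at both ends. Before repeating the stroke I check that the clamp advanced.

```bash
cat > look.py <<'E'
from h import *
import sys
v=(.6103,.0069,-.1762);a=v[2]
c=read_camera("top")
def loc(w): d=w[:2]-np.array(v[:2]); return np.round([d@[np.cos(a),np.sin(a)],d@[-np.sin(a),np.cos(a)]],4)
i=c["img"].astype(int)
b=i[140:175,245:290]; m=((b[...,2]-b[...,0]>30)).astype(np.uint8); k,l,st,ce=cv2.connectedComponentsWithStats(m)
for j in range(1,k):
    if st[j,4]>5: print("blue",st[j],loc(at_z(c,(ce[j][0]+245,ce[j][1]+140),.1)))
p=nets.tip_of(c,"pad_face"); print([(loc(at_z(c,q["pixel"],.094)),round(q["score"],2)) for q in p[:2]])
cv2.imwrite("pics/"+sys.argv[1],cv2.resize(c["img"][120:190,210:300,::-1],None,fx=6,fy=6,interpolation=cv2.INTER_CUBIC))
E
python3 look.py k1.png
```

```text
[(array([0.0033, 0.0209]), 0.44), (array([ 0.1513, -0.2186]), 0.36)]
```

View pics/k1.png

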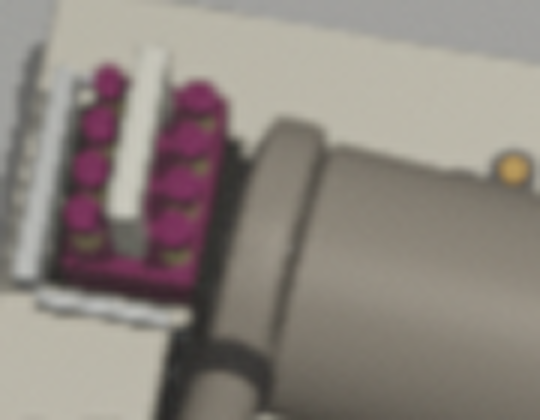

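The arm hides the clamp, but the pad (near (235,180) in the crop) has moved up to about 0.021. I do the back stroke of 53 mm with a slow end.

{"api": "carry_out", "payload": {"translation": [[-0.002,-0.0008,0],[-0.003,0,0],[-0.003,0,0],[-0.003,0,0],[-0.003,0,0],[-0.003,0,0],[-0.003,0,0],[-0.003,0,0],[-0.003,0,0],[-0.003,0,0]], "turn": [[0,0,0],[0,0,0],[0,0,0],[0,0,0],[0,0,0],[0,0,0],[0,0,0],[0,0,0],[0,0,0],[0,0,0]], "gripper": [0.7,0.7,0.7,0.7,0.7,0.7,0.7,0.7,0.7,0.7]}}

```text
time: 19.75
tool_pos: [0.4662, -0.0712, 0.1307]
tool_rot: [-3.141, -0.0, 1.395]
contact_force: [-3.4, 3.6, 2.1]
opening: 0.0216
```

{"api": "carry_out", "payload": {"translation": [[-0.003,0,0],[-0.003,0,0],[-0.003,0,0],[-0.003,0,0],[-0.003,0,0],[-0.003,0,0],[-0.002,0,0],[-0.0015,0,0],[0,0,0],[0,0,0]], "turn": [[0,0,0],[0,0,0],[0,0,0],[0,0,0],[0,0,0],[0,0,0],[0,0,0],[0,0,0],[0,0,0],[0,0,0]], "gripper": [0.7,0.7,0.7,0.7,0.7,0.7,0.7,0.7,0.7,0.7]}}

```text
time: 20.75
tool_pos: [0.4634, -0.0922, 0.1308]
tool_rot: [3.14, -0.0, 1.395]
contact_force: [4.2, 2.7, -3.1]
opening: 0.0216
```

{"api": "carry_out", "payload": {"translation": [[-0.001,0,0],[-0.001,0,0],[0,0,0],[0,0,0]], "turn": [[0,0,0],[0,0,0],[0,0,0],[0,0,0]], "gripper": [0.7,0.7,0.7,0.7]}}

```text
time: 21.15
tool_pos: [0.4631, -0.0935, 0.1307]
tool_rot: [3.141, -0.002, 1.395]
contact_force: [4.9, 5.8, -2.0]
opening: 0.0218
```

I take the last half millimetre at the back stop, then go forward to 2.5 mm short of the earlier front end and feel the rest.

{"api": "carry_out", "payload": {"translation": [[-0.0005,0,0],[0,0,0],[0.002,0,0],[0.003,0,0],[0.003,0,0],[0.003,0,0],[0.003,0,0],[0.003,0,0],[0.003,0,0],[0.003,0,0]], "turn": [[0,0,0],[0,0,0],[0,0,0],[0,0,0],[0,0,0],[0,0,0],[0,0,0],[0,0,0],[0,0,0],[0,0,0]], "gripper": [0.7,0.7,0.7,0.7,0.7,0.7,0.7,0.7,0.7,0.7]}}

```text
time: 22.15
tool_pos: [0.4664, -0.0719, 0.1307]
tool_rot: [-3.142, 0.0, 1.395]
contact_force: [-2.2, -2.0, 0.4]
opening: 0.0216
```

{"api": "carry_out", "payload": {"translation": [[0.003,0,0],[0.003,0,0],[0.003,0,0],[0.003,0,0],[0.003,0,0],[0.003,0,0],[0.003,0,0],[0.0025,0,0],[0.002,0,0],[0,0,0]], "turn": [[0,0,0],[0,0,0],[0,0,0],[0,0,0],[0,0,0],[0,0,0],[0,0,0],[0,0,0],[0,0,0],[0,0,0]], "gripper": [0.7,0.7,0.7,0.7,0.7,0.7,0.7,0.7,0.7,0.7]}}

```text
time: 23.15
tool_pos: [0.4716, -0.0469, 0.1308]
tool_rot: [3.14, -0.0, 1.395]
contact_force: [3.3, -3.7, -2.7]
opening: 0.0216
```

{"api": "carry_out", "payload": {"translation": [[0.002,0,0],[0,0,0],[0,0,0]], "turn": [[0,0,0],[0,0,0],[0,0,0]], "gripper": [0.7,0.7,0.7]}}

```text
time: 23.45
tool_pos: [0.472, -0.0453, 0.1308]
tool_rot: [3.14, 0.0, 1.395]
contact_force: [3.8, -4.4, -4.1]
opening: 0.0219
```

{"api": "carry_out", "payload": {"translation": [[0.001,0,0],[0.001,0,0],[0,0,0],[0,0,0]], "turn": [[0,0,0],[0,0,0],[0,0,0],[0,0,0]], "gripper": [0.7,0.7,0.7,0.7]}}

```text
time: 23.85
tool_pos: [0.4723, -0.0441, 0.1308]
tool_rot: [3.14, 0.002, 1.395]
contact_force: [3.5, -8.1, -2.8]
opening: 0.0218
```

```bash
cat > chk.py <<'E'
from h import *
v=(.6103,.0069,-.1762);a=v[2]
def loc(w): d=w[:2]-np.array(v[:2]); return np.round([d@[np.cos(a),np.sin(a)],d@[-np.sin(a),np.cos(a)]],4)
c=read_camera("scene")
# white bar top centre via net, and purple extents
p=nets.tip_of(c,"rack_bar"); print("bar",[(loc(at_z(c,q["pixel"],.172)),round(q["score"],2)) for q in p[:1]])
t=read_camera("top"); p=nets.tip_of(t,"rack_bar"); print("bar top",[(loc(at_z(t,q["pixel"],.172)),round(q["score"],2)) for q in p[:1]])
for x in(0,-.004,-.01,.02):
  print("x",x,[(int(round(y*1e3)),*map(int,cv2.getRectSubPix(t["img"],(1,1),tuple(map(float,proj(t,T(*v,(x,y,.094)))))).ravel())) for y in np.arange(-.08,.036,.004)])
E
python3 chk.py | head -2
```

```text
bar [(array([0.0046, 0.048 ]), 0.89)]
bar top [(array([-0.0008,  0.0699]), 0.94)]
```

The front stop is felt again (7.4 N). I estimate how far the rack has slid by comparing the scene picture with the one from before pumping.

```bash
cat > slide.py <<'E'
from h import *
v=(.6103,.0069,-.1762)
c=read_camera("scene"); B=c["img"][150:265,160:290,::-1]
A=cv2.resize(cv2.imread("pics/s3.png"),(130,115),interpolation=cv2.INTER_AREA)
g=lambda i,k:cv2.resize(i[...,k],None,fx=8,fy=8,interpolation=cv2.INTER_CUBIC)
# template: block + tubes of rack (full-image px cols 208-250, rows 215-250)
for nm,(x0,y0,x1,y1) in dict(rack=(52,62,88,90),tubes=(56,64,86,82)).items():
    t=cv2.resize(A,None,fx=8,fy=8,interpolation=cv2.INTER_CUBIC)[y0*8:y1*8,x0*8:x1*8]; b=cv2.resize(B,None,fx=8,fy=8,interpolation=cv2.INTER_CUBIC)
    r=cv2.matchTemplate(b,t,cv2.TM_CCOEFF_NORMED); _,mx,_,l=cv2.minMaxLoc(r)
    print(nm,round(mx,3),"shift px",(l[0]/8-x0,l[1]/8-y0))
u=np.array(proj(c,T(*v,(0,.054,.12)));
E
sed -i '$d' slide.py; cat >> slide.py <<'E'
u=np.array(proj(c,T(*v,(0,.054,.12)))); print("10 mm in y =",np.array(proj(c,T(*v,(0,.064,.12))))-u)
E
python3 slide.py
```

```text
rack 0.899 shift px (0.375, 0.375)
tubes 0.93 shift px (0.5, 0.75)
10 mm in y = [1.49146187 2.11234775]
```

The rack has slid about 3 mm, which puts the bar at about 0.024 after stroke 2. I do stroke 3: back, then forward.

{"api": "carry_out", "payload": {"translation": [[-0.0025,0,0],[-0.003,0,0],[-0.003,0,0],[-0.003,0,0],[-0.003,0,0],[-0.003,0,0],[-0.003,0,0],[-0.003,0,0],[-0.003,0,0],[-0.003,0,0]], "turn": [[0,0,0],[0,0,0],[0,0,0],[0,0,0],[0,0,0],[0,0,0],[0,0,0],[0,0,0],[0,0,0],[0,0,0]], "gripper": [0.7,0.7,0.7,0.7,0.7,0.7,0.7,0.7,0.7,0.7]}}

```text
time: 25.1
tool_pos: [0.4658, -0.0721, 0.1306]
tool_rot: [-3.14, -0.0, 1.395]
contact_force: [-3.3, 2.9, 4.4]
opening: 0.0217
```

{"api": "carry_out", "payload": {"translation": [[-0.003,0,0],[-0.003,0,0],[-0.003,0,0],[-0.003,0,0],[-0.003,0,0],[-0.003,0,0],[-0.0025,0,0],[-0.001,0,0],[-0.001,0,0],[0,0,0]], "turn": [[0,0,0],[0,0,0],[0,0,0],[0,0,0],[0,0,0],[0,0,0],[0,0,0],[0,0,0],[0,0,0],[0,0,0]], "gripper": [0.7,0.7,0.7,0.7,0.7,0.7,0.7,0.7,0.7,0.7]}}

```text
time: 26.1
tool_pos: [0.4631, -0.0935, 0.1307]
tool_rot: [3.14, -0.002, 1.394]
contact_force: [3.6, 7.7, -1.2]
opening: 0.0217
```

{"api": "carry_out", "payload": {"translation": [[-0.0005,0,0],[0,0,0],[0,0,0]], "turn": [[0,0,0],[0,0,0],[0,0,0]], "gripper": [0.7,0.7,0.7]}}

```text
time: 26.4
tool_pos: [0.4631, -0.0937, 0.1306]
tool_rot: [3.14, -0.002, 1.394]
contact_force: [4.2, 7.5, -1.2]
opening: 0.022
```

{"api": "carry_out", "payload": {"translation": [[0.002,0,0],[0.003,0,0],[0.003,0,0],[0.003,0,0],[0.003,0,0],[0.003,0,0],[0.003,0,0],[0.003,0,0],[0.003,0,0],[0.003,0,0]], "turn": [[0,0,0],[0,0,0],[0,0,0],[0,0,0],[0,0,0],[0,0,0],[0,0,0],[0,0,0],[0,0,0],[0,0,0]], "gripper": [0.7,0.7,0.7,0.7,0.7,0.7,0.7,0.7,0.7,0.7]}}

```text
time: 27.4
tool_pos: [0.4675, -0.0659, 0.1307]
tool_rot: [-3.142, -0.0, 1.395]
contact_force: [-2.2, -4.1, 0.6]
opening: 0.0216
```

{"api": "carry_out", "payload": {"translation": [[0.003,0,0],[0.003,0,0],[0.003,0,0],[0.003,0,0],[0.003,0,0],[0.003,0,0],[0.002,0,0],[0.0015,0,0],[0,0,0],[0,0,0]], "turn": [[0,0,0],[0,0,0],[0,0,0],[0,0,0],[0,0,0],[0,0,0],[0,0,0],[0,0,0],[0,0,0],[0,0,0]], "gripper": [0.7,0.7,0.7,0.7,0.7,0.7,0.7,0.7,0.7,0.7]}}

```text
time: 28.4
tool_pos: [0.472, -0.0452, 0.1308]
tool_rot: [3.14, 0.0, 1.395]
contact_force: [2.7, -4.5, -3.8]
opening: 0.022
```

{"api": "carry_out", "payload": {"translation": [[0.001,0,0],[0.001,0,0],[0,0,0],[0,0,0]], "turn": [[0,0,0],[0,0,0],[0,0,0],[0,0,0]], "gripper": [0.7,0.7,0.7,0.7]}}

```text
time: 28.8
tool_pos: [0.4723, -0.044, 0.1308]
tool_rot: [3.14, 0.002, 1.395]
contact_force: [2.4, -8.5, -3.5]
opening: 0.0216
```

```bash
python3 slide.py
```

```text
rack 0.869 shift px (1.625, 2.0)
tubes 0.934 shift px (1.75, 2.375)
10 mm in y = [1.49146187 2.11234775]
```

The rack has slid 11 mm and is home, so the bar is at 0.032 with the spring just touched. Stroke 4 should give about 10 mm of squeeze.

{"api": "carry_out", "payload": {"translation": [[-0.0025,0,0],[-0.003,0,0],[-0.003,0,0],[-0.003,0,0],[-0.003,0,0],[-0.003,0,0],[-0.003,0,0],[-0.003,0,0],[-0.003,0,0],[-0.003,0,0]], "turn": [[0,0,0],[0,0,0],[0,0,0],[0,0,0],[0,0,0],[0,0,0],[0,0,0],[0,0,0],[0,0,0],[0,0,0]], "gripper": [0.7,0.7,0.7,0.7,0.7,0.7,0.7,0.7,0.7,0.7]}}

```text
time: 29.85
tool_pos: [0.4659, -0.0721, 0.1306]
tool_rot: [-3.141, -0.0, 1.395]
contact_force: [-3.3, 2.2, 2.1]
opening: 0.0214
```

{"api": "carry_out", "payload": {"translation": [[-0.003,0,0],[-0.003,0,0],[-0.003,0,0],[-0.003,0,0],[-0.003,0,0],[-0.003,0,0],[-0.0025,0,0],[-0.001,0,0],[-0.001,0,0],[0,0,0]], "turn": [[0,0,0],[0,0,0],[0,0,0],[0,0,0],[0,0,0],[0,0,0],[0,0,0],[0,0,0],[0,0,0],[0,0,0]], "gripper": [0.7,0.7,0.7,0.7,0.7,0.7,0.7,0.7,0.7,0.7]}}

```text
time: 30.85
tool_pos: [0.4631, -0.0935, 0.1307]
tool_rot: [3.14, -0.002, 1.394]
contact_force: [3.6, 7.4, -1.1]
opening: 0.0215
```

{"api": "carry_out", "payload": {"translation": [[-0.0005,0,0],[0,0,0],[0,0,0]], "turn": [[0,0,0],[0,0,0],[0,0,0]], "gripper": [0.7,0.7,0.7]}}

```text
time: 31.15
tool_pos: [0.4631, -0.0938, 0.1307]
tool_rot: [3.14, -0.002, 1.394]
contact_force: [3.1, 6.9, -2.1]
opening: 0.0217
```

{"api": "carry_out", "payload": {"translation": [[0.002,0,0],[0.003,0,0],[0.003,0,0],[0.003,0,0],[0.003,0,0],[0.003,0,0],[0.003,0,0],[0.003,0,0],[0.003,0,0],[0.003,0,0]], "turn": [[0,0,0],[0,0,0],[0,0,0],[0,0,0],[0,0,0],[0,0,0],[0,0,0],[0,0,0],[0,0,0],[0,0,0]], "gripper": [0.7,0.7,0.7,0.7,0.7,0.7,0.7,0.7,0.7,0.7]}}

```text
time: 32.15
tool_pos: [0.4673, -0.0661, 0.1307]
tool_rot: [-3.141, 0.0, 1.395]
contact_force: [-3.2, -4.4, 0.7]
opening: 0.0219
```

{"api": "carry_out", "payload": {"translation": [[0.003,0,0],[0.003,0,0],[0.003,0,0],[0.003,0,0],[0.003,0,0],[0.003,0,0],[0.002,0,0],[0.0015,0,0],[0,0,0],[0,0,0]], "turn": [[0,0,0],[0,0,0],[0,0,0],[0,0,0],[0,0,0],[0,0,0],[0,0,0],[0,0,0],[0,0,0],[0,0,0]], "gripper": [0.7,0.7,0.7,0.7,0.7,0.7,0.7,0.7,0.7,0.7]}}

```text
time: 33.15
tool_pos: [0.4719, -0.0451, 0.1307]
tool_rot: [3.14, 0.0, 1.395]
contact_force: [1.8, -5.6, -1.7]
opening: 0.0215
```

{"api": "carry_out", "payload": {"translation": [[0.001,0,0],[0.001,0,0],[0,0,0],[0,0,0]], "turn": [[0,0,0],[0,0,0],[0,0,0],[0,0,0]], "gripper": [0.7,0.7,0.7,0.7]}}

```text
time: 33.55
tool_pos: [0.4722, -0.0439, 0.1308]
tool_rot: [3.14, 0.001, 1.395]
contact_force: [0.8, -8.1, -3.6]
opening: 0.0217
```

The front stop is reached again. I ease off the load, let go, rise, and back away to look.

{"api": "carry_out", "payload": {"translation": [[-0.0015,0,0],[-0.0005,0,0],[0,0,0],[0,0,0],[0,0,0],[0,0,0],[0,0,0],[0,0,0],[0,0,0],[0,0,0]], "turn": [[0,0,0],[0,0,0],[0,0,0],[0,0,0],[0,0,0],[0,0,0],[0,0,0],[0,0,0],[0,0,0],[0,0,0]], "gripper": [0.7,0.7,-0.3,-0.3,-0.3,-0.3,-0.3,-0.3,-0.3,-0.3]}}

```text
time: 34.55
tool_pos: [0.4712, -0.045, 0.1307]
tool_rot: [-3.142, -0.0, 1.395]
contact_force: [0.2, 1.7, -0.4]
opening: 0.06
```

{"api": "carry_out", "payload": {"translation": [[0,0,-0.01],[0,0,-0.03],[0,0,-0.04],[0,0,-0.04],[0,-0.02,0],[0,-0.03,0],[0,-0.03,0],[0,-0.01,0],[0,0,0],[0,0,0]], "turn": [[0,0,0],[0,0,0],[0,0,0],[0,0,0],[0,0,0],[0,0,0],[0,0,0],[0,0,0],[0,0,0],[0,0,0]], "gripper": [-0.3,-0.3,-0.3,-0.3,-0.3,-0.3,-0.3,-0.3,-0.3,-0.3]}}

```text
time: 35.55
tool_pos: [0.3837, -0.0296, 0.2513]
tool_rot: [3.14, 0.0, 1.395]
contact_force: [0.6, -0.5, 0.2]
opening: 0.0593
```

```bash
python3 slide.py; python3 chk.py; python3 look.py k2.png
```

```text
rack 0.866 shift px (1.625, 1.875)
tubes 0.926 shift px (1.75, 2.375)
10 mm in y = [1.49146187 2.11234775]
bar [(array([-0.0024,  0.0573]), 0.77)]
bar top [(array([0.0009, 0.0664]), 0.83)]
x 0 [(-80, 145, 127, 94), (-76, 157, 137, 101), (-72, 151, 133, 100), (-68, 159, 140, 105), (-64, 148, 130, 100), (-60, 158, 138, 103), (-56, 147, 130, 98), (-52, 158, 137, 99), (-48, 147, 129, 94), (-44, 157, 137, 100), (-40, 149, 130, 99), (-36, 157, 137, 99), (-32, 152, 134, 102), (-28, 160, 138, 101), (-24, 156, 137, 102), (-20, 160, 138, 99), (-16, 158, 137, 102), (-12, 170, 142, 89), (-8, 164, 140, 95), (-4, 141, 132, 119), (0, 99, 109, 127), (4, 69, 94, 131), (8, 64, 98, 112), (12, 69, 119, 80), (16, 101, 108, 68), (20, 142, 70, 56), (24, 149, 57, 52), (28, 122, 54, 49), (32, 67, 51, 48)]
x -0.004 [(-80, 117, 104, 79), (-76, 132, 117, 89), (-72, 156, 137, 100), (-68, 166, 144, 102), (-64, 158, 137, 98), (-60, 164, 141, 99), (-56, 155, 134, 95), (-52, 163, 141, 99), (-48, 152, 132, 94), (-44, 161, 140, 100), (-40, 151, 131, 96), (-36, 158, 138, 101), (-32, 149, 131, 99), (-28, 156, 137, 102),
[... 926 characters left out ...]
, (-76, 79, 77, 72), (-72, 99, 96, 89), (-68, 117, 115, 107), (-64, 146, 142, 132), (-60, 154, 150, 139), (-56, 154, 149, 139), (-52, 151, 148, 139), (-48, 150, 147, 138), (-44, 155, 150, 139), (-40, 158, 154, 143), (-36, 168, 164, 153), (-32, 178, 174, 162), (-28, 180, 176, 163), (-24, 180, 176, 163), (-20, 181, 178, 165), (-16, 180, 176, 164), (-12, 181, 177, 163), (-8, 181, 177, 163), (-4, 176, 172, 160), (0, 124, 130, 138), (4, 77, 98, 128), (8, 112, 120, 133), (12, 166, 164, 154), (16, 180, 177, 163), (20, 181, 178, 165), (24, 174, 170, 157), (28, 124, 122, 112), (32, 60, 59, 54)]
blue [ 6  8  5 14 41] [-0.0003  0.0042]
[(array([0.0004, 0.0323]), 0.4), (array([ 0.1537, -0.2119]), 0.33)]
```

View pics/k2.png

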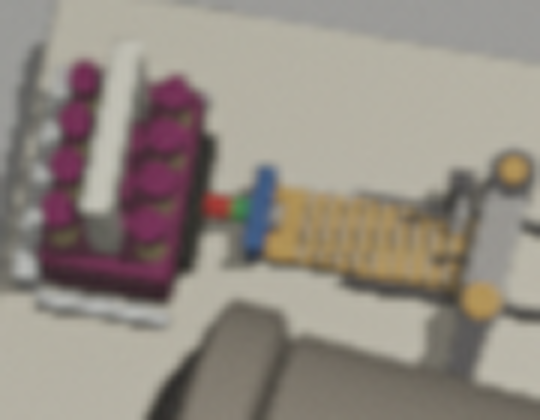

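The top view shows the green band at about (240,207), directly against the blue block, then red at (218,207), with no bare steel. Block to pad has shortened from about 13.8 to 9.5 px, roughly 11 mm of squeeze. The rack is home at the fence and the arm is clear, so I hand in.

```bash
python3 -c "
from cell import robot
s=robot.observe(); print(s['time'],s['contact_force']); print(robot.hand_in())"
```

```text
35.9 [-0.20561707  0.83813219  0.63146657]
the job is handed in; nothing more can be done
None
```

The filled rack is clamped in the shaker bed and the job is handed in at 35.9 s; the robot gives no verdict, so the result is unconfirmed.

- **Placing:** I pinched the rack by its bar, lowered it between the rails onto the deck and released it with the clamp still open.
- **Pumping:** I worked the lever through four full strokes. Force at each stop was about 7–8.5 N, against the 14 N limit. Then I let go and backed the arm away.
- **Clamp check:** In the last top view the green band sits directly against the blue block with no bare steel showing. The gap from block to pad shortened by about 11 mm by eye, against about 10 mm expected from the tooth count.
- **Rack check:** The rack slid about 11 mm during strokes 2 and 3 and did not move on stroke 4, so it is home at the fence. The arm reads no contact.
- **Disagreement:** The networks' bar position from the two cameras differed along the clamp's travel: 57 mm in the scene view and 66 mm in the top view, against 65 mm nominal. I relied on the picture and on how far the rack had slid.

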